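# Lever open the hinged tin with a table knife

### The job

Take the wooden-handled table knife that lies beside the fork and the spoon, slide its blade under the front lip of the lid of the larger of the two hinged steel tins, and lever that lid up until it stands open by itself at 30 degrees or more. Then lay the knife down flat on the worktop, clear of the tin. Do not touch the larger tin with the gripper, and leave the small tin shut.

Things in the scene. Friction and masses are not known exactly. Their poses are not given: they have to be found in the camera images.
- knife_grip (a point): Table knife, 175 mm long, 90 g, lying flat: brown wooden handle 90 long, 18 wide, 16 high; flat round-ended steel blade 85 long, 20 wide, 3 thick. This point is the centre of the handle, half-way up (8 mm above the worktop). x: along the knife to the blade tip; z: up. The blade is level with this point. Centre of mass 30 mm from here towards the tip.
- knife_tip (a point): The end of the knife's blade, on its centre line and half-way through its 3 mm thickness; 130 mm along x from the handle's centre.
- tin: The larger hinged steel tin, rectangular, empty, fixed; body 100 (x) by 150 (y) by 50 (z), walls 3. Origin: centre of its underside, on the worktop; x points from the front (lid lifts there; faces the robot) to the hinge. The lid is 3 thick, underside 50 up when shut; its lip juts 12 mm out past the front wall, so its edge is at x = -62 mm, underside there 49 up.
- tin_notch (a point): Middle of the open notch in the larger tin's front wall, through which a blade can enter level under the lid: at x = -50, y = 0, z = 42 mm in the tin's frame, axes as the tin's. The notch is 70 mm wide (y) and 16 high, from 34 mm up to the lid; beside and below it the wall is solid.
- tin_lid (a joint): Angle of the larger tin's lid in rad: 0 shut, grows as it opens upward, to 1.8; may start up to 0.06 ajar. The hinge lies at x = +50 mm, z = 50 mm in the tin's frame, along y. It is stiff (about 2 N at the lip moves it) and the lid stays at any angle where it is left.
- small_tin: The smaller hinged steel tin of the same make, 70 (x) by 90 (y) by 36 mm, fixed; to be left alone. Origin: centre of its underside; x from its front to its hinge.
- small_tin_lid (a joint): Angle of the small tin's lid in rad: 0 shut (as it starts), grows as it opens.

How it is judged:
On the way, in this order (a step that is already met when the one before it is completed fails the run):
1. the blade tip is in under the lip of the larger tin's lid while the lid is still shut or nearly so (x of knife_tip in the frame of tin between -0.06 and 0.05 m and y of knife_tip in the frame of tin between -0.07 and 0.07 m and z of knife_tip in the frame of tin between 0.015 and 0.053 m and value of joint tin_lid below 0.25 rad), for 0.1 s.
2. the lid is levered up by more than 24 degrees with the blade under it (x of knife_tip in the frame of tin between -0.06 and 0.05 m and y of knife_tip in the frame of tin between -0.07 and 0.07 m and z of knife_tip in the frame of tin above 0.045 m and value of joint tin_lid above 0.42 rad), for 0.1 s.
At the end, for the whole second after the job is handed in: The larger tin's lid stands open by itself at more than 24 degrees (0.42 rad), the small tin is shut (under 0.1 rad), and the knife lies flat on the worktop outside the tin (handle centre and blade tip both under 20 mm high) (value of joint tin_lid above 0.42 rad and value of joint small_tin_lid below 0.1 rad and height (world z) of each of knife_grip, knife_tip below 0.02 m and (x of knife_tip in the frame of tin below -0.06 m or x of knife_tip in the frame of tin above 0.06 m or y of knife_tip in the frame of tin above 0.085 m or y of knife_tip in the frame of tin below -0.085 m)); the robot touches nothing.
It fails at once if the robot itself touches the larger tin or its lid (over 1 N) (contact force between any of the fingers, the arm and tin above 1 N).
It fails at once if the small tin's lid is opened (value of joint small_tin_lid above 0.15 rad).
It also fails if it takes over 54 s, if anything falls off the work surface, if the arm or the gripper's body presses on something with over 40 N, if the wrist force passes 120 N, or if a joint passes its speed limit or range.

### The arm

A 6-joint arm with a two-finger parallel gripper is mounted at the origin on a cart in front of the work surface, level with it; the furniture and walls round the work are solid. World frame = base frame: x ahead of the robot, y to its left, z up, the work surface at z = 0. Lengths are in m, angles in rad, forces in N, time in s.
With the tool pointing down it reaches from about 0.35 to 0.975 m from the base axis. Payload 4.9 kg.
Tool frame: the origin (TCP) lies at the very end of the fingers, on their centre line; the grasp point (between the pads) lies 19 mm behind it; z points along the fingers, y is the line along which they close (so a half turn about z gives the same grasp; the last joint's range is limited). The gripper opens to 85 mm and grips with 20 to 120 N. Pads are 22 mm wide; open, the fingers measure 114 mm over their backs; the gripper's body (76 mm by 85 mm) begins 54 mm behind the grasp point. The pads swing forward as they close: fully open they stand 13 mm farther back than shut.
Start: joints at [1.129, 0.053, 1.613, -0, 1.476, -0.119], TCP at [0.198, 0.593, 0.231] pointing down, gripper open.
Joint ranges: [-3.01, 3.01], [-1.01, 2.22], [0.06, 2.58], [-1.02, 4.17], [0.09, 2.62], [-3.14, 3.14]. Speed limits (rad/s): [2.57, 2.57, 3.14, 3.14, 3.14, 3.14].

### API

Orientations are given as a rotation vector (axis times angle).
In Python, from station import ctrl, imaging gives the robot as it stands.
- The arm moves only by the tool play_rows, never from a script. Its argument "series" is a list of rows, each a list of 3 entries, a list of its own where there are three numbers: the opening, from 0 (shut) to 1 (fully open), then the shift along the tool's x, y, z each as a share of 0.05 m, from -1 to 1, then the turn, a rotation vector about the tool's x, y, z each as a share of 8 degrees, from -1 to 1. In form: [[grip, [dx, dy, dz], [ax, ay, az]], ...]. A call has 1 to 8 rows; each row shifts and turns the commanded pose from where the row before left it, along the tool's axes as they then stand; what a row does not reach is not made up. A row lasts 1/8 s, in which the tool goes at most 62.5 mm and 10.7 degrees, less where a joint would pass 70% of its speed; a pose out of reach is approached as far as the arm can. A call with a number of a shift or a turn outside -1 to 1 is refused whole. A call with a gripper value outside its range is refused whole. The fingers move at their own pace and stop on an object; "force" is the grip in N (left out, the last holds). Time passes only in rows, so rows that do not move let the fingers close. It gives the time, the measured TCP pose, the force, the opening and the grip force at its end, in the units of the state.
- ctrl.get_obs(): the state, without advancing time (a new reading comes with each control period).
- imaging.get_image(name): name is "scene" or "top"; returns a dict with "color" (420x560x3 uint8, blue, green, red), "fx", "fy", "cx", "cy" (pixels), "extrinsics" (4x4, takes a point from world to camera coordinates). Camera axes: x right, y down, z forward; pixel columns grow to the right and rows downward; lengths in m; the calibration is good to about 2 mm. A picture is of the moment at which its call begins. There is no depth.
- ctrl.finish_job(): hands the job in; it is judged then, once.
The state is a dict: "t": time; "q": joint angles; "dq": joint speeds; "effort": joint torques, N m; "tool_pos": TCP position; "tool_rot": TCP orientation; "contact_force": force on the tool from outside, world axes, zero at the start; "wrist_torque": the same for the moment, N m; "opening": finger opening in m; "grip_force": force on a finger pad.
Only numpy, scipy, OpenCV 4.12 (cv2) and the standard library are available. Lean on these libraries where they do the work, as an engineer would, in place of code of your own. Each camera call takes 0.05 s, during which the arm holds its last target. There are 200 camera calls.

## Working session

There is one attempt and no reset: what is moved stays moved. The work goes in short steps, Python scripts to look and compute and a tool call to move; the robot and the scene stay as the last step left them, time stands still between calls to the robot, and variables do not carry over. Pictures are saved under pics/ and viewed, at most 10 in all, crops included, and the job is handed in when it is done.

Besides the shell and the picture viewer there is one more tool, called after "Call:" as name(argument=value, ...), one argument or row to a line, values as JSON. play_rows: Moves the arm, as the interface text tells. Shift numbers are shares of 0.05 m and turn numbers shares of 8 degrees, none past 1 either way. Its arguments: {"type":"object","properties":{"series":{"type":"array"},"force":{"type":"number"}},"required":["series"]}

```bash
ls; mkdir -p pics; python3 - <<'E'
from station import ctrl, imaging
import cv2,numpy as np
for n in("scene","top"):
    d=imaging.get_image(n); cv2.imwrite(f"pics/{n}0.png",d["color"]); np.savez(f"{n}.npz",**d)
    print(n,d["fx"],d["fy"],d["cx"],d["cy"],np.round(d["extrinsics"],4).tolist())
o=ctrl.get_obs(); print({k:np.round(v,3).tolist() for k,v in o.items()})
E
```

```text
pics
scene 470.4908391875766 470.4908391875766 277.64106650382274 212.07012007847186 [[0.8066, -0.5911, 0.0046, -0.4457], [-0.4046, -0.5577, -0.7248, 0.2386], [0.431, 0.5827, -0.689, 1.164], [0.0, 0.0, 0.0, 1.0]]
top 497.5980180205277 497.5980180205277 278.62017481002147 214.87406897576363 [[0.0027, -1.0, 0.0039, -0.0253], [-0.9919, -0.0032, -0.1272, 0.5323], [0.1272, -0.0035, -0.9919, 1.4572], [0.0, 0.0, 0.0, 1.0]]
{'t': 0.1, 'q': [1.129, 0.053, 1.614, 0.0, 1.476, -0.119], 'dq': [-0.0, -0.004, -0.003, 0.0, 0.001, -0.0], 'effort': [0.0, -39.49, -37.136, -0.0, 0.004, 0.0], 'tool_pos': [0.198, 0.592, 0.23], 'tool_rot': [-0.505, -3.1, 0.003], 'contact_force': [0.242, 0.235, -0.828], 'wrist_torque': [0.027, -0.025, -0.007], 'grip_force': 0.0, 'opening': 0.085}
```

View pics/scene0.png

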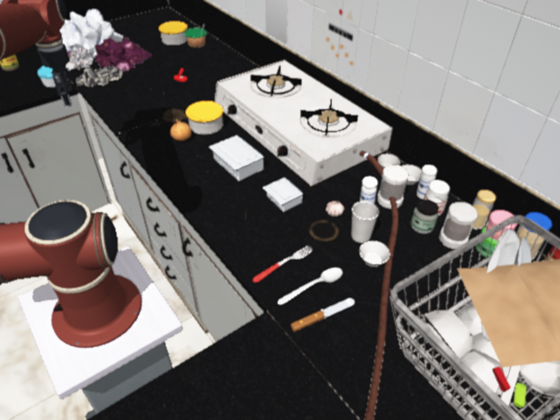

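View pics/top0.png

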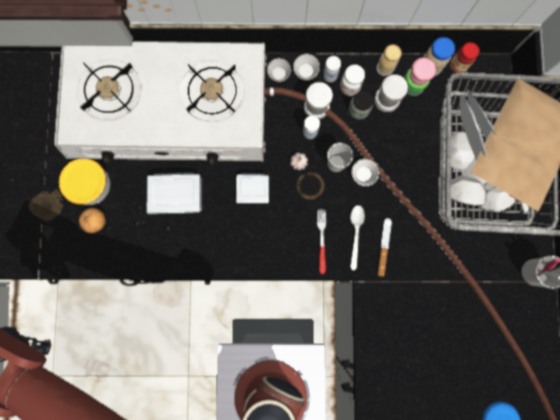

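The knife is at about (385,247) in the top view, the larger tin at (174,194) and the small tin at (253,189). I'll zoom in on them.

```bash
python3 - <<'E'
import cv2,numpy as np
t=cv2.imread("pics/top0.png")
a=cv2.resize(t[165:225,140:280],None,fx=5.5,fy=5.5,interpolation=cv2.INTER_CUBIC)
b=cv2.resize(t[210:285,370:410],None,fx=3.4,fy=3.4,interpolation=cv2.INTER_CUBIC)
c=np.zeros((a.shape[0]+b.shape[0]+4,a.shape[1],3),np.uint8);c[:a.shape[0]]=a;c[-b.shape[0]:,:b.shape[1]]=b
s=cv2.imread("pics/scene0.png"); e=cv2.resize(s[125:195,200:310],None,fx=3.6,fy=3.6,interpolation=cv2.INTER_CUBIC)
c[-252:,200:200+e.shape[1]]=e[:252]
cv2.imwrite("pics/crop0.png",c);print(c.shape)
# knife: masks
hsv=cv2.cvtColor(t,cv2.COLOR_BGR2HSV)
def st(m,x0,x1,y0,y1,n):
    ys,xs=np.nonzero(m[y0:y1,x0:x1]); p=np.c_[xs+x0,ys+y0].astype(np.float32)
    print(n,len(p),p.min(0),p.max(0),cv2.minAreaRect(p))
g=t.max(2)>60
st(g,375,397,212,280,"knife")
st(g&(hsv[...,1]>90),375,397,212,280,"handle")
st(t.min(2)>90,140,207,170,220,"tin"); st(t.min(2)>90,230,276,170,208,"small")
E
```

```text
(589, 770, 3)
knife 533 [377. 217.] [392. 276.] ((384.1839904785156, 246.5892333984375), (9.916004180908203, 59.66847610473633), 7.431407928466797)
handle 228 [377. 248.] [388. 276.] ((382.5040588378906, 262.1369323730469), (8.241905212402344, 28.41880989074707), 7.765166282653809)
tin 2140 [146. 174.] [201. 213.] ((173.5, 193.5), (39.0, 55.0), 90.0)
small 980 [236. 174.] [268. 203.] ((252.0, 188.5), (29.0, 32.0), 90.0)
```

View pics/crop0.png

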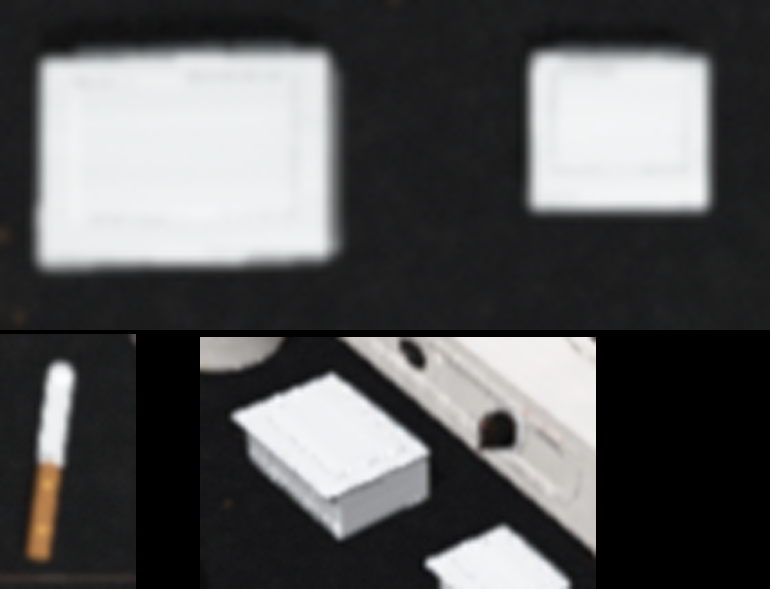

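The crop shows the larger tin's lid corners at about (39,57), (331,52), (335,256) and (38,267). The tin is turned by only a degree or two. I'll fit the poses next.

```bash
cat > h.py <<'E'
import numpy as np
from scipy.optimize import least_squares
C={n:dict(np.load(f"{n}.npz")) for n in("scene","top")}
def proj(n,P):
    d=C[n];p=np.c_[np.atleast_2d(P),np.ones(len(np.atleast_2d(P)))]@d["extrinsics"].T
    return np.c_[d["fx"]*p[:,0]/p[:,2]+d["cx"],d["fy"]*p[:,1]/p[:,2]+d["cy"]]
def ray(n,uv,z):
    d=C[n];R=d["extrinsics"][:3,:3];t=d["extrinsics"][:3,3];c=-R.T@t
    v=R.T@np.array([(uv[0]-d["cx"])/d["fx"],(uv[1]-d["cy"])/d["fy"],1]);return c+v*(z-c[2])/v[2]
E
python3 - <<'E'
from h import *
T=(np.array([[39,57],[331,52],[335,256],[38,267]])+.5)/5.5-.5+[140,165]
S=(np.array([[32,80],[133,37],[230,115],[132,165],[141,202],[230,160]])+.5)/3.6-.5+[200,125]
def w(p,P):
    c,s=np.cos(p[2]),np.sin(p[2]);P=np.array(P);return np.c_[p[0]+c*P[:,0]-s*P[:,1],p[1]+s*P[:,0]+c*P[:,1],P[:,2]]
def lid(a,x,y): # top surface
    r=50-x; return [ (50-r*np.cos(a)-3*np.sin(a)*0)/1e3,y/1e3,(50+r*np.sin(a)+3*np.cos(a))/1e3]
def res(p,full=False):
    a=p[3]; L=lambda *q:lid(a,*q)
    t=proj("top",w(p,[L(50,75),L(50,-75),L(-62,-75),L(-62,75)]))-T
    s=proj("scene",w(p,[L(-62,75),L(50,75),L(50,-75),L(-62,-75),[-.05,-.075,0],[.05,-.075,0]]))-S
    r=np.r_[t,s]; return r if full else r.ravel()
for f in (res,):
    r=least_squares(f,[.6,.25,0,.03],loss="soft_l1"); print(r.x,np.degrees(r.x[2]));print(np.round(res(r.x,True),1).tolist())
# knife
c=np.array([384.184,246.589]);th=np.radians(7.43);h=59.7/2
u=np.array([np.sin(th),-np.cos(th)])
a=ray("top",c+u*(h+.5),.008);b=ray("top",c-u*(h+.5),.008)
print("tip",a,"butt",b,"len",np.linalg.norm(a-b),"yaw",np.degrees(np.arctan2(*(a-b)[1::-1])))
d=(a-b)/np.linalg.norm(a-b);m=(a+b)/2;print("grip",m-d*.0425,"com",m-d*.0125)
for z in (.039,): print("small",ray("top",(252,188.5),z),ray("top",(235.5,188),z),ray("top",(252,203.5),z))
cl=ray("top",(382.504,262.137),.014);print("handle centre",cl)
E
```

```text
[ 0.59921463  0.28789239  0.03792436 -0.01830804] 2.172905727905382
[[2.0, 0.9], [-0.9, 0.1], [-0.9, 0.2], [2.4, -0.1], [0.9, 0.6], [0.4, 0.2], [-0.2, -0.8], [-1.2, -1.0], [0.2, -0.3], [0.1, -0.5]]
tip [ 0.53185192 -0.35788187  0.008     ] butt [ 0.34952643 -0.32966765  0.008     ] len 0.18449559904487073 yaw -8.796544910496854
grip [ 0.39868908 -0.33727539  0.008     ] com [ 0.4283362  -0.34186318  0.008     ]
small [0.61147759 0.05656062 0.039     ] [0.61283381 0.10617548 0.039     ] [0.56587488 0.05612685 0.039     ]
handle centre [ 0.39287952 -0.33618438  0.014     ]
```

Call:
play_rows(
  series=[
    [0.7, [0, 0, 0], [0, 0, -0.6]],
    [0.7, [0, 0, 0], [0, 0, -0.6]],
    [0.7, [-0.6, -0.9, 0], [0, 0, 0]],
    [0.7, [-0.6, -0.9, 0], [0, 0, 0]],
    [0.7, [-0.6, -0.9, 0], [0, 0, 0]],
    [0.7, [-0.6, -0.9, 0], [0, 0, 0]],
    [0.7, [-0.6, -0.9, 0], [0, 0, 0]],
    [0.7, [-0.6, -0.9, 0], [0, 0, 0]],
  ],
  force=100,
)

```text
t: 1.1
tool_pos: [0.3345, 0.2964, 0.2309]
tool_rot: [-0.243, -3.132, 0.0]
contact_force: [1.0, 0.8, 0.4]
opening: 0.0599
grip_force: 0.0
```

Call:
play_rows(
  series=[
    [0.7, [-0.6, -0.9, 0], [0, 0, 0]],
    [0.7, [-0.6, -0.9, 0], [0, 0, 0]],
    [0.7, [-0.6, -0.9, 0], [0, 0, 0]],
    [0.7, [-0.5, -0.9, 0], [0, 0, 0]],
    [0.7, [-0.15, -1, 0.1], [0, 0, 0]],
    [0.7, [-0.15, -1, 0.1], [0, 0, 0]],
    [0.7, [-0.15, -1, 0.1], [0, 0, 0]],
    [0.7, [-0.15, -1, 0.1], [0, 0, 0]],
  ],
)

```text
t: 2.1
tool_pos: [0.4183, -0.1013, 0.2108]
tool_rot: [0.244, 3.132, 0.0]
contact_force: [1.0, -0.9, 0.1]
opening: 0.0595
grip_force: 0.0
```

```bash
cat >> h.py <<'E'
from scipy.spatial.transform import Rotation as Ro
def delta(o,target,yaw_y):
    "units: shift in present tool axes /0.05, shift in axes after the turn /0.05, tool z turn /8deg"
    R=Ro.from_rotvec(o["tool_rot"]);M=R.as_matrix();d=np.array(target)-o["tool_pos"]
    y=np.degrees(np.arctan2(M[1,1],M[0,1]));tz=(y-yaw_y)
    M2=Ro.from_euler("z",yaw_y-y,degrees=True).as_matrix()@M
    print("t",o["t"],"pos",np.round(o["tool_pos"],4),"yaw",round(y,2),"tilt z",np.round(M[:,2],3),"open",np.round(o["opening"],4),"F",np.round(o["contact_force"],1),"grip",np.round(o["grip_force"],1))
    print("shift now",np.round(M.T@d/.05,2),"after turn",np.round(M2.T@d/.05,2),"turn z",round(tz/8,2))
E
python3 - <<'E'
from h import *
from station import ctrl
delta(ctrl.get_obs(),[.421,-.341,.1],81.2)
T=(np.array([[39,57],[331,52],[335,256],[38,267]])+.5)/5.5-.5+[140,165]
S=(np.array([[32,80],[133,37],[230,115],[132,165],[141,202],[230,160]])+.5)/3.6-.5+[200,125]
def w(p,P):
    c,s=np.cos(p[2]),np.sin(p[2]);P=np.array(P);return np.c_[p[0]+c*P[:,0]-s*P[:,1],p[1]+s*P[:,0]+c*P[:,1],P[:,2]]
def res(p,full=False):
    a,b=p[3],p[4];L=lambda r,y:[.05-r*np.cos(a)-.003*np.sin(a),y,.05+r*np.sin(a)+.003*np.cos(a)]
    t=proj("top",w(p,[L(0,b),L(0,-b),L(.112,-b),L(.112,b)]))-T
    s=proj("scene",w(p,[L(.112,b),L(0,b),L(0,-b),L(.112,-b),[-.05,-.075,0],[.05,-.075,0]]))-S
    r=np.r_[t,s]; return r if full else r.ravel()
r=least_squares(res,[.6,.25,0,.03,.078],loss="soft_l1",f_scale=.5);print(r.x);print(np.round(res(r.x,True),1).tolist())
E
```

```text
t 2.1 pos [ 0.4183 -0.1013  0.2108] yaw 81.1 tilt z [ 0.  0. -1.] open 0.0595 F [ 1.  -0.9  0.1] grip 0.0
shift now [-0.79 -4.73  2.22] after turn [-0.79 -4.73  2.22] turn z -0.01
[ 0.59963446  0.28926912  0.03087358 -0.03437708  0.07959317]
[[0.1, 0.5], [0.3, 0.0], [0.1, 0.2], [0.4, -0.3], [0.2, -0.0], [-0.2, -0.6], [0.5, -0.3], [-0.7, -0.1], [-0.1, -0.6], [-0.1, -0.6]]
```

Call:
play_rows(
  series=[
    [0.7, [-0.15, -0.95, 0.4], [0, 0, 0]],
    [0.7, [-0.15, -0.95, 0.4], [0, 0, 0]],
    [0.7, [-0.15, -0.95, 0.4], [0, 0, 0]],
    [0.7, [-0.15, -0.95, 0.4], [0, 0, 0]],
    [0.7, [-0.15, -0.95, 0.4], [0, 0, 0]],
    [0.7, [0, 0, 0.8], [0, 0, 0]],
    [0.7, [0, 0, 0.8], [0, 0, 0]],
    [0.7, [0, 0, 0.4], [0, 0, 0]],
  ],
)

```text
t: 3.1
tool_pos: [0.4174, -0.3387, 0.008]
tool_rot: [-0.244, -3.128, -0.005]
contact_force: [-0.0, -0.8, -0.7]
opening: 0.0598
grip_force: 0.0
```

```bash
python3 - <<'E'
from h import *
from station import ctrl,imaging
import cv2
delta(ctrl.get_obs(),[.421,-.341,.003],81.2)
t=imaging.get_image("top")["color"];s=imaging.get_image("scene")["color"]
cv2.imwrite("pics/g1.png",np.hstack([cv2.resize(t[180:300,330:440],(440,480),interpolation=2),cv2.resize(s[240:340,260:360],(360,480)[:1]+(480,),interpolation=2)]))
E
```

```text
t 3.1 pos [ 0.4174 -0.3387  0.008 ] yaw 81.08 tilt z [-0.004  0.004 -1.   ] open 0.0598 F [-0.  -0.8 -0.7] grip 0.0
shift now [-0.08 -0.04  0.1 ] after turn [-0.08 -0.04  0.1 ] turn z -0.02
```

View pics/g1.png

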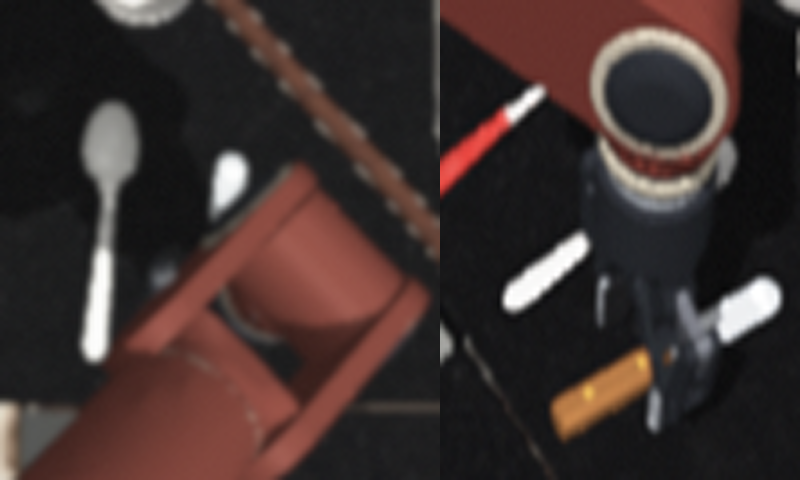

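The open fingers straddle the front part of the handle, with the wood visible at about (600,390) in the right half of the picture. I'll close on it.

Call:
play_rows(
  series=[
    [0.7, [-0.08, -0.04, 0.06], [0, 0, 0]],
    [0.0, [0, 0, 0], [0, 0, 0]],
    [0.0, [0, 0, 0], [0, 0, 0]],
    [0.0, [0, 0, 0], [0, 0, 0]],
    [0.0, [0, 0, 0], [0, 0, 0]],
    [0.0, [0, 0, 0], [0, 0, 0]],
    [0.0, [0, 0, 0], [0, 0, 0]],
  ],
  force=115,
)

```text
t: 4.08
tool_pos: [0.4235, -0.3434, 0.0098]
tool_rot: [0.243, 3.131, -0.002]
contact_force: [-1.3, 1.1, 4.5]
opening: 0.0136
grip_force: 112.9
```

```bash
python3 - <<'E'
from h import *
from station import ctrl
delta(ctrl.get_obs(),[.421,-.341,.003],81.2)
E
```

```text
t 4.075 pos [ 0.4235 -0.3434  0.0098] yaw 81.11 tilt z [ 0.001 -0.001 -1.   ] open 0.0136 F [-1.3  1.1  4.5] grip 112.9
shift now [0.06 0.04 0.14] after turn [0.06 0.04 0.14] turn z -0.01
```

Call:
play_rows(
  series=[
    [0.5, [0, 0, 0], [0, 0, 0]],
    [0.5, [0, 0, 0], [0, 0, 0]],
    [0.5, [0, 0, 0], [0, 0, 0]],
    [0.5, [0, 0, 0], [0, 0, 0]],
    [0.5, [0, 0, 0], [0, 0, 0]],
  ],
)

```text
t: 4.7
tool_pos: [0.4228, -0.3427, 0.0082]
tool_rot: [-0.244, -3.132, -0.0]
contact_force: [0.7, 0.4, -0.2]
opening: 0.043
grip_force: 0.0
```

```bash
python3 - <<'E'
from h import *
from station import ctrl,imaging
import cv2
delta(ctrl.get_obs(),[.421,-.341,.003],81.2)
E
```

```text
t 4.7 pos [ 0.4228 -0.3427  0.0082] yaw 81.1 tilt z [-0.  0. -1.] open 0.043 F [ 0.7  0.4 -0.2] grip 0.0
shift now [0.04 0.03 0.1 ] after turn [0.04 0.03 0.1 ] turn z -0.01
```

Call:
play_rows(
  series=[
    [0.5, [0, 0, 0.05], [0, 0, 0]],
    [0.5, [0, 0, 0.05], [0, 0, 0]],
    [0.5, [0, 0, 0], [0, 0, 0]],
    [0.0, [0, 0, 0], [0, 0, 0]],
    [0.0, [0, 0, 0], [0, 0, 0]],
    [0.0, [0, 0, 0], [0, 0, 0]],
    [0.0, [0, 0, 0], [0, 0, 0]],
    [0.0, [0, 0, 0], [0, 0, 0]],
  ],
)

```text
t: 5.7
tool_pos: [0.4231, -0.3431, 0.0038]
tool_rot: [0.243, 3.132, -0.001]
contact_force: [-1.4, 1.0, 5.1]
opening: 0.0148
grip_force: 113.5
```

```bash
python3 - <<'E'
from h import *
from station import ctrl,imaging
import cv2
delta(ctrl.get_obs(),[.421,-.341,.003],81.2)
s=imaging.get_image("scene")["color"]
cv2.imwrite("pics/g2.png",cv2.resize(s[260:340,270:370],(750,600),interpolation=2))
E
```

```text
t 5.7 pos [ 0.4231 -0.3431  0.0038] yaw 81.11 tilt z [ 0.    -0.001 -1.   ] open 0.0148 F [-1.4  1.   5.1] grip 113.5
shift now [0.05 0.03 0.02] after turn [0.05 0.03 0.02] turn z -0.01
```

View pics/g2.png

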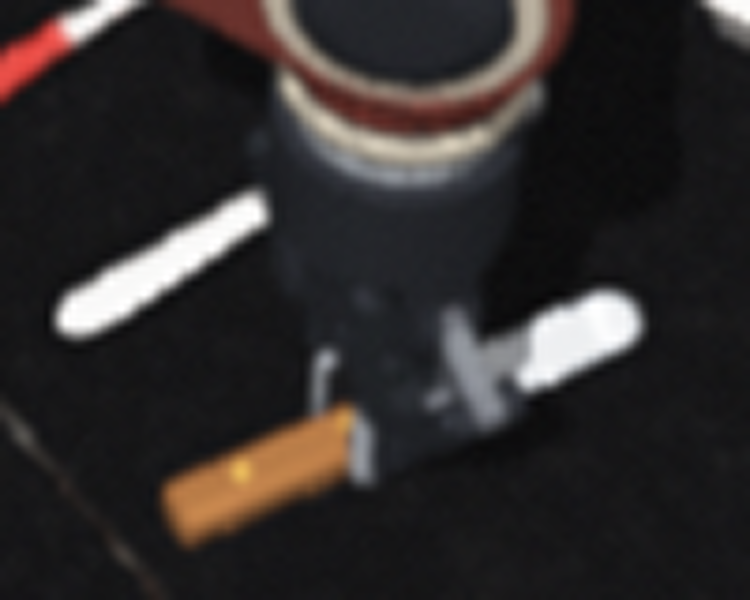

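The grip is deep now, and the wood shows at (260,470). I'll lift, turn the blade towards the tin and carry the knife over.

Call:
play_rows(
  series=[
    [0, [0, 0, -0.4], [0, 0, 0]],
    [0, [0, 0, -0.8], [0, 0, 0]],
    [0, [0, 0, -0.9], [0, 0, 0]],
    [0, [0, 0, -0.9], [0, 0, 0]],
    [0, [0, 0, -0.4], [0, 0, -0.45]],
    [0, [0, 0, 0], [0, 0, -0.45]],
    [0, [0, 0.4, 0], [0, 0, -0.43]],
    [0, [0.05, 0.8, 0], [0, 0, 0]],
  ],
)

```text
t: 6.75
tool_pos: [0.4193, -0.2817, 0.1731]
tool_rot: [0.047, -3.141, -0.001]
contact_force: [-0.5, 0.1, -0.7]
opening: 0.015
grip_force: 112.9
```

Call:
play_rows(
  series=[
    [0, [0.05, 1, 0], [0, 0, 0]],
    [0, [0.05, 1, 0], [0, 0, 0]],
    [0, [0.05, 1, 0], [0, 0, 0]],
    [0, [0.05, 1, 0], [0, 0, 0]],
    [0, [0.05, 1, 0], [0, 0, 0]],
    [0, [0.05, 1, 0], [0, 0, 0]],
    [0, [0.05, 1, 0], [0, 0, 0]],
    [0, [0.05, 1, 0], [0, 0, 0]],
  ],
)

```text
t: 7.75
tool_pos: [0.3859, 0.1185, 0.1729]
tool_rot: [0.05, -3.141, -0.0]
contact_force: [0.3, 1.0, -0.8]
opening: 0.0147
grip_force: 112.9
```

Call:
play_rows(
  series=[
    [0, [0.05, 1, 0], [0, 0, 0]],
    [0, [0.05, 1, 0], [0, 0, 0]],
    [0, [0, 0.7, 0], [0, 0, 0]],
    [0, [0, 0.4, 0], [0, 0, 0]],
    [0, [0, 0.2, 0.2], [0, 0, 0]],
    [0, [0, 0, 0.4], [0, 0, 0]],
    [0, [0, 0, 0], [0, 0, 0]],
    [0, [0, 0, 0], [0, 0, 0]],
  ],
)

```text
t: 8.75
tool_pos: [0.3773, 0.2808, 0.1433]
tool_rot: [0.047, -3.141, 0.0]
contact_force: [-0.1, 1.1, -1.2]
opening: 0.0147
grip_force: 112.9
```

```bash
python3 - <<'E'
from h import *
from station import ctrl,imaging
import cv2
delta(ctrl.get_obs(),[.372,.282,.15],91.8)
t=imaging.get_image("top")["color"];s=imaging.get_image("scene")["color"]
cv2.imwrite("pics/top3.png",t);cv2.imwrite("pics/scene3.png",s)
cv2.imwrite("pics/g3.png",np.hstack([cv2.resize(t[170:290,130:230],(400,480),interpolation=2),cv2.resize(s[130:250,150:250],(400,480),interpolation=2)]))
E
```

```text
t 8.75 pos [0.3773 0.2808 0.1433] yaw 91.72 tilt z [-0. -0. -1.] open 0.0147 F [-0.1  1.1 -1.2] grip 112.9
shift now [ 0.11  0.03 -0.13] after turn [ 0.11  0.03 -0.13] turn z -0.01
```

View pics/g3.png

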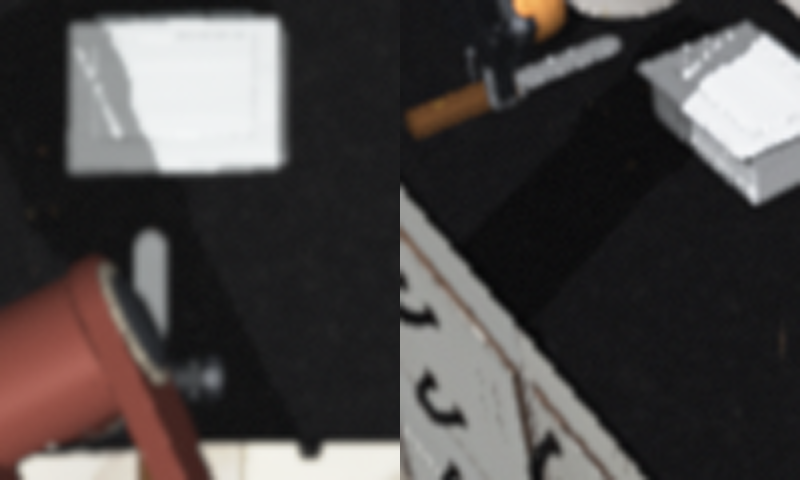

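In the top half of the picture the blade tip is at (150,229), in line with the tin. In the scene half the tip is at (621,42) and the butt at (411,123). I'll triangulate.

```bash
python3 - <<'E'
from h import *
tt=(np.array([150,229])+.5)/4-.5+[130,170]; ts=(np.array([221,42])+.5)/4-.5+[150,130]; bs=(np.array([10.5,122])+.5)/4-.5+[150,130]
r=least_squares(lambda p:np.r_[proj("top",p)[0]-tt,proj("scene",p)[0]-ts],[.49,.28,.15]);tip=r.x;print("tip",tip,r.fun)
tcp=np.array([.3773,.2808,.1433]);print(tip-tcp)
# tip using expected y (yaw 1.7deg from TCP axis)
for y in (tcp[1]+.003,):
    f=lambda q,uv,yy:proj("scene",[q[0],yy,q[1]])[0]-uv
    a=least_squares(f,[.49,.15],args=(ts,y)).x;b=least_squares(f,[.31,.15],args=(bs,tcp[1]-.002)).x
    print("tip xz",a,"butt xz",b,"len",np.hypot(*(a-b)),"pitch",np.degrees(np.arctan2(a[1]-b[1],a[0]-b[0])))
E
```

```text
tip [0.48410426 0.28468974 0.14357607] [ 0.02911916 -0.05871087 -0.07191501  0.00846404]
[0.10680426 0.00388974 0.00027607]
tip xz [0.48391698 0.14418591] butt xz [0.3079264  0.14936638] len 0.17606681112566913 pitch -1.6860763273600603
```

Call:
play_rows(
  series=[
    [0, [0, 0, 0.4], [0, 0, 0]],
    [0, [0, 0, 0.6], [0, 0, 0]],
    [0, [0, 0, 0.6], [0, 0, 0]],
    [0, [0, 0, 0.4], [0, 0, 0]],
    [0, [0, 0, 0], [0, 0, 0]],
    [0, [0, 0, 0], [0, 0, 0]],
    [0, [0, 0, 0], [0, 0, 0]],
  ],
)

```text
t: 9.72
tool_pos: [0.3786, 0.2817, 0.0449]
tool_rot: [-0.048, 3.139, 0.002]
contact_force: [0.2, -0.2, -0.9]
opening: 0.0145
grip_force: 112.9
```

```bash
python3 - <<'E'
from h import *
from station import ctrl,imaging
import cv2
delta(ctrl.get_obs(),[.463,.2845,.041],91.8)
t=imaging.get_image("top")["color"];s=imaging.get_image("scene")["color"]
cv2.imwrite("pics/g4.png",np.hstack([cv2.resize(t[170:290,130:230],(400,480),interpolation=2),cv2.resize(s[130:250,150:250],(400,480),interpolation=2)]))
E
```

```text
t 9.725 pos [0.3786 0.2817 0.0449] yaw 91.74 tilt z [ 0.003  0.001 -1.   ] open 0.0145 F [ 0.2 -0.2 -0.9] grip 112.9
shift now [-1.69  0.01  0.08] after turn [-1.69  0.    0.08] turn z -0.01
```

View pics/g4.png

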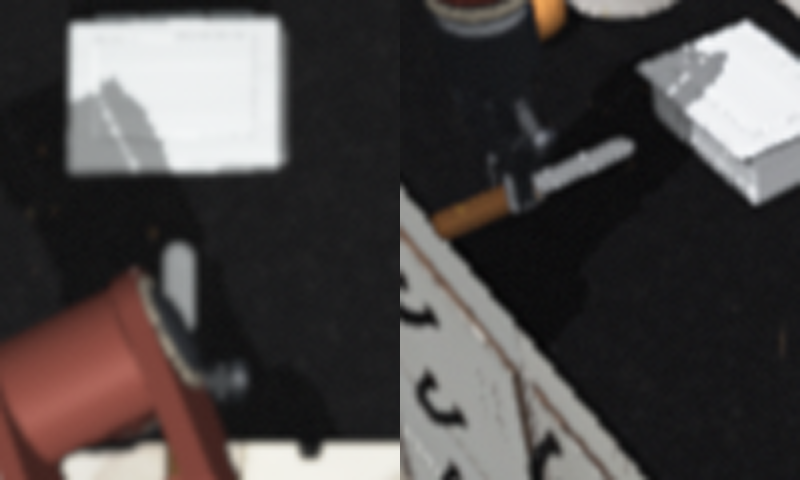

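The tip is now at (179,242) in the top half and (633,146) in the scene half, still lined up with the middle of the tin.

```bash
python3 - <<'E'
from h import *
tt=(np.array([179,242])+.5)/4-.5+[130,170]; ts=(np.array([233,146])+.5)/4-.5+[150,130]
r=least_squares(lambda p:np.r_[proj("top",p)[0]-tt,proj("scene",p)[0]-ts],[.49,.28,.05]);print("tip",r.x,r.fun, r.x-[.3786,.2817,.0449])
E
```

```text
tip [0.48445379 0.2854743  0.04256417] [-0.0472845   0.09530388  0.114122   -0.01343998] [ 0.10585379  0.0037743  -0.00233583]
```

Call:
play_rows(
  series=[
    [0, [-0.2, 0, 0.03], [0, 0, 0]],
    [0, [-0.3, 0, 0], [0, 0, 0]],
    [0, [-0.3, 0, 0], [0, 0, 0]],
    [0, [-0.3, 0, 0], [0, 0, 0]],
    [0, [-0.3, 0, 0], [0, 0, 0]],
    [0, [-0.3, 0, 0], [0, 0, 0]],
    [0, [0, 0, 0], [0, 0, 0]],
    [0, [0, 0, 0], [0, 0, 0]],
  ],
)

```text
t: 10.82
tool_pos: [0.4621, 0.2836, 0.0415]
tool_rot: [0.048, -3.14, 0.0]
contact_force: [0.2, 0.3, -0.5]
opening: 0.0146
grip_force: 112.9
```

The blade went in without contact. Now I'll lever up.

Call:
play_rows(
  series=[
    [0, [0, 0, -0.15], [0, 0, 0]],
    [0, [0, 0, -0.15], [0, 0, 0]],
    [0, [0, 0, -0.15], [0, 0, 0]],
    [0, [0, 0, -0.15], [0, 0, 0]],
    [0, [0, 0, -0.15], [0, 0, 0]],
    [0, [0, 0, 0], [0, 0, 0]],
  ],
)

```text
t: 11.58
tool_pos: [0.4628, 0.2839, 0.0803]
tool_rot: [-0.048, 3.14, 0.001]
contact_force: [-0.9, 0.1, -1.1]
opening: 0.0149
grip_force: 112.9
```

```bash
python3 - <<'E'
from h import *
from station import ctrl,imaging
import cv2
delta(ctrl.get_obs(),[.463,.2845,.130],91.8)
t=imaging.get_image("top")["color"];s=imaging.get_image("scene")["color"]
cv2.imwrite("pics/g5.png",np.hstack([cv2.resize(t[150:270,130:230],(400,480),interpolation=2),cv2.resize(s[90:210,170:270],(400,480),interpolation=2)]))
E
```

```text
t 11.575 pos [0.4628 0.2839 0.0803] yaw 91.75 tilt z [ 0.001  0.001 -1.   ] open 0.0149 F [-0.9  0.1 -1.1] grip 112.9
shift now [-0.    0.01 -0.99] after turn [-0.    0.01 -0.99] turn z -0.01
```

View pics/g5.png

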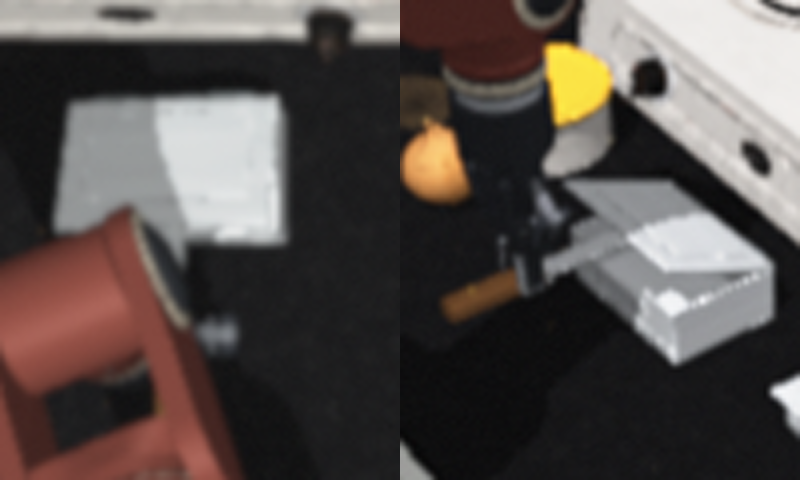

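The lid is rising on the blade, with its front edge running from (565,180) to (665,270). The fingers are well clear at (530,230), so I'll keep lifting.

Call:
play_rows(
  series=[
    [0, [0, 0, -0.17], [0, 0, 0]],
    [0, [0, 0, -0.17], [0, 0, 0]],
    [0, [0, 0, -0.17], [0, 0, 0]],
    [0, [0, 0, -0.17], [0, 0, 0]],
    [0, [0, 0, -0.17], [0, 0, 0]],
    [0, [0, 0, -0.1], [0, 0, 0]],
    [0, [0, 0, 0], [0, 0, 0]],
    [0, [0, 0, 0], [0, 0, 0]],
  ],
)

```text
t: 12.68
tool_pos: [0.4625, 0.2837, 0.1268]
tool_rot: [-0.048, 3.141, 0.0]
contact_force: [-0.5, 1.0, -1.0]
opening: 0.0147
grip_force: 113.7
```

```bash
python3 - <<'E'
from h import *
from station import ctrl,imaging
import cv2
delta(ctrl.get_obs(),[.36,.2845,.130],91.8)
t=imaging.get_image("top")["color"];s=imaging.get_image("scene")["color"]
cv2.imwrite("pics/g6.png",np.hstack([cv2.resize(t[150:270,130:230],(400,480),interpolation=2),cv2.resize(s[90:210,170:270],(400,480),interpolation=2)]))
E
```

```text
t 12.675 pos [0.4625 0.2837 0.1268] yaw 91.75 tilt z [ 0.  0. -1.] open 0.0147 F [-0.5  1.  -1. ] grip 113.7
shift now [ 2.05  0.08 -0.06] after turn [ 2.05  0.08 -0.06] turn z -0.01
```

View pics/g6.png

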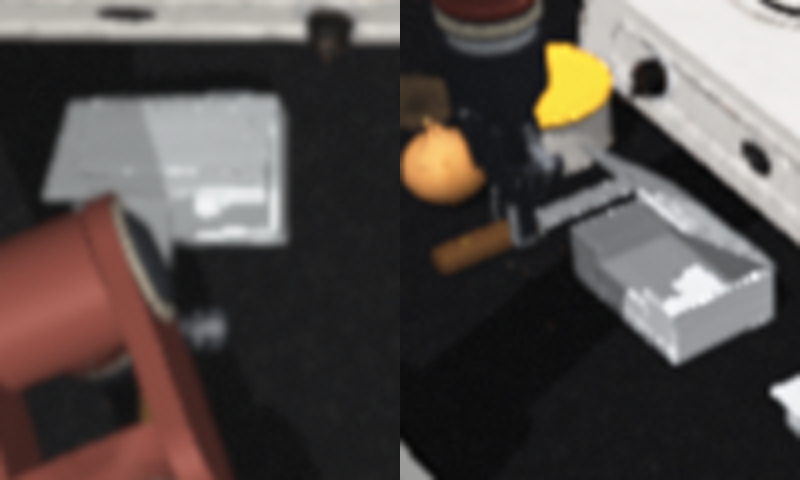

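The lid stands at about 45 degrees. I'll back the blade out and carry the knife to the free spot right of the small tin.

Call:
play_rows(
  series=[
    [0, [0.2, 0, 0], [0, 0, 0]],
    [0, [0.5, 0, 0], [0, 0, 0]],
    [0, [0.5, 0, 0], [0, 0, 0]],
    [0, [0.5, 0, 0], [0, 0, 0]],
    [0, [0, 0, 0], [0, 0, 0]],
    [0, [0, -0.5, 0], [0, 0, 0]],
    [0, [0, -0.9, 0], [0, 0, 0]],
    [0, [0, -0.9, 0], [0, 0, 0]],
  ],
)

```text
t: 13.78
tool_pos: [0.3815, 0.1651, 0.127]
tool_rot: [-0.05, 3.14, -0.0]
contact_force: [0.1, -0.0, -1.0]
opening: 0.0149
grip_force: 113.7
```

Call:
play_rows(
  series=[
    [0, [0, -1, 0], [0, 0, 0]],
    [0, [0, -1, 0], [0, 0, 0]],
    [0, [0, -1, 0], [0, 0, 0]],
    [0, [-0.3, -1, 0], [0, 0, 0]],
    [0, [-0.4, -0.4, 0.3], [0, 0, 0]],
    [0, [-0.3, 0, 0.6], [0, 0, 0]],
    [0, [0, 0, 0.6], [0, 0, 0]],
    [0, [0, 0, 0], [0, 0, 0]],
  ],
)

```text
t: 14.78
tool_pos: [0.4357, -0.052, 0.0493]
tool_rot: [0.047, -3.135, -0.003]
contact_force: [-0.2, -0.7, -0.6]
opening: 0.0147
grip_force: 113.8
```

```bash
python3 - <<'E'
from h import *
from station import ctrl,imaging
delta(ctrl.get_obs(),[.44,-.05,.006],91.8)
E
```

```text
t 14.775 pos [ 0.4357 -0.052   0.0493] yaw 91.72 tilt z [-0.006  0.002 -1.   ] open 0.0147 F [-0.2 -0.7 -0.6] grip 113.8
shift now [-0.09  0.03  0.87] after turn [-0.09  0.03  0.87] turn z -0.01
```

Call:
play_rows(
  series=[
    [0, [0, 0, 0.4], [0, 0, 0]],
    [0, [0, 0, 0.3], [0, 0, 0]],
    [0, [0, 0, 0.15], [0, 0, 0]],
    [0, [0, 0, 0.04], [0, 0, 0]],
    [0, [0, 0, 0], [0, 0, 0]],
    [0, [0, 0, 0], [0, 0, 0]],
  ],
)

```text
t: 15.52
tool_pos: [0.4382, -0.0524, 0.0079]
tool_rot: [-0.048, 3.14, -0.001]
contact_force: [0.5, -0.3, -0.9]
opening: 0.0145
grip_force: 113.8
```

Call:
play_rows(
  series=[
    [0, [0, 0, 0.06], [0, 0, 0]],
    [0, [0, 0, 0], [0, 0, 0]],
    [0.15, [0, 0, 0], [0, 0, 0]],
    [0.3, [0, 0, 0], [0, 0, 0]],
    [0.5, [0, 0, 0], [0, 0, 0]],
    [0.6, [0, 0, 0], [0, 0, 0]],
    [0.6, [0, 0, 0], [0, 0, 0]],
    [0.6, [0, 0, 0], [0, 0, 0]],
  ],
  force=30,
)

```text
t: 16.52
tool_pos: [0.4377, -0.0522, 0.0043]
tool_rot: [-0.048, 3.141, 0.0]
contact_force: [0.5, -0.5, -0.4]
opening: 0.0509
grip_force: 0.0
```

Call:
play_rows(
  series=[
    [0.6, [0, 0, -0.3], [0, 0, 0]],
    [0.6, [0, 0, -0.6], [0, 0, 0]],
    [0.6, [0, 0, -0.8], [0, 0, 0]],
    [0.6, [0, 0, -0.8], [0, 0, 0]],
    [0.6, [0, -0.9, -0.5], [0, 0, 0]],
    [0.6, [0, -0.9, 0], [0, 0, 0]],
    [0.6, [0, -0.9, 0], [0, 0, 0]],
    [0.6, [0, -0.9, 0], [0, 0, 0]],
  ],
)

```text
t: 17.52
tool_pos: [0.4433, -0.2337, 0.1558]
tool_rot: [-0.048, 3.14, -0.002]
contact_force: [1.6, 0.1, 0.7]
opening: 0.0511
grip_force: 0.0
```

Call:
play_rows(
  series=[
    [0.6, [0, -0.9, 0], [0, 0, 0]],
    [0.6, [0, -0.5, 0], [0, 0, 0]],
    [0.6, [0, 0, 0], [0, 0, 0]],
    [0.6, [0, 0, 0], [0, 0, 0]],
  ],
)

```text
t: 18.02
tool_pos: [0.4453, -0.3011, 0.1543]
tool_rot: [0.049, -3.141, -0.001]
contact_force: [0.1, 0.8, -0.9]
opening: 0.0514
grip_force: 0.0
```

```bash
python3 - <<'E'
from station import imaging
import cv2,numpy as np
t=imaging.get_image("top")["color"];s=imaging.get_image("scene")["color"]
cv2.imwrite("pics/g7.png",np.hstack([cv2.resize(t[150:290,130:330],(400,280),interpolation=2),cv2.resize(s[120:260,180:380],(400,280),interpolation=2)]))
E
```

```text
(no output)
```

View pics/g7.png

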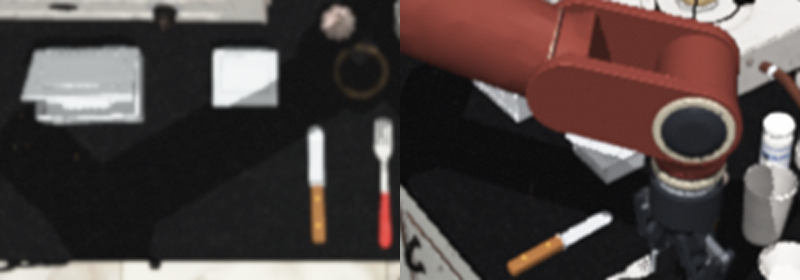

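The knife lies flat at (317,185) in the top half, clear of both tins. The larger lid stands open at (85,85) and the small tin is shut at (245,77). I'm handing the job in.

```bash
python3 -c "
from station import ctrl
print(ctrl.finish_job())"
```

```text
the job is handed in; nothing more can be done
None
```

I handed the job in at about 18 s; no verdict came back. The last pictures show the larger tin's lid standing open on its own at roughly 45 degrees (my estimate), the knife flat on the worktop clear of both tins, and the small tin shut.

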